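Fold down the sprung flask step and stand the flask on it

TASK

Push the sprung step of the blue stand over, away from the robot, until it snaps down level against its stop. Then set the stoppered conical flask upright on the lowered step, gently and flat inside its rim, and let go. Do not knock over the flask, the brown jar, the beaker or the dish.

Things in the scene. Friction and masses are not known exactly. Their poses are not given: they have to be found in the camera images.
- stand: Fixed blue steel stand. Origin on the bench under the hinge axis; x points the way the step folds down (roughly away from the robot), y lies along the hinge. Base plate 210 x 150 x 10 mm, from x = -45 to +165 mm. Two cheeks at y = +-71.5 mm (8 mm thick, 36 mm along x) rise to 73 mm; the hinge axis runs between them 60 mm above the bench.
- step (a joint): Hinge of the step, rad. 0: parked, leaning 0.2 rad (11 degrees) past upright to the stand's -x. 1.77: folded down level along +x, on its stop. An over-centre spring drives it to the nearer stop; it changes over at 0.6 to 0.7 rad (leaning 0.5 rad past upright to +x). Starting it takes about 3 N at the free edge; past the centre it snaps down by itself within 1 s.
- step_rest (a point): Centre of the steel step's landing face, 80 mm from the hinge axis; turns with the step. This face looks to the robot when parked, up when folded down (then 64 mm above the bench, x away from the hinge, z up). Rubber mat; rim 5 mm high along both sides and the free edge, leaving 122 mm (y) by 130 mm inside.
- step_edge (a point): Middle of the step's free edge, 150 mm from the hinge axis, on the plate's mid-plane; turns with the step. The plate is 130 mm wide and 8 mm thick. Parked, this point is about 207 mm above the bench and 30 mm to the stand's -x of the hinge: push within 30 mm of it, towards the stand's +x.
- flask_mid (a point): Middle of the loose glass conical flask (0.14 kg), on its axis 64.5 mm above its underside; z up. Foot 72 mm across, tapering from 8 to 72 mm height; straight neck 30 mm across from 72 to 115 mm; dark stopper 24 mm across on top, up to 129 mm. Stands left or right of the stand.
- jar: Bystander: round brown glass jar with a white cap, 68 mm across, 110 mm high; origin at its underside. Leave it standing.
- beaker: Bystander: open glass beaker 74 mm across, 100 mm high; origin at its underside. Leave it standing.
- dish: Bystander: white porcelain dish 90 mm across, 35 mm high; origin at its underside. Leave it standing.
Not all that is in view belongs to the job. Leave any purple look-alike of the part that bears flask_mid alone.

How it is judged (in metres and radians):
On the way:
1. the step has snapped down onto its stop (value of joint step above 1.69 rad and contact force between step and the fingers below 0.1 N), for 0.2 s.
At the end, for the whole second after the job is handed in: The step is down on its stop (joint above 1.69 rad); the flask stands on its landing face inside the rim (axis within about 35 mm sideways and -55 to +40 mm lengthways of the face's centre, underside within 4.5 mm of the face), upright within 3 degrees, at rest and let go (value of joint step above 1.69 rad and x of flask_mid in the frame of step_rest between -0.055 and 0.04 m and y of flask_mid in the frame of step_rest between -0.035 and 0.035 m and z of flask_mid in the frame of step_rest between 0.06 and 0.069 m and angle between flask_mid's own z axis and vertical below 0.055 rad and contact force between flask and step above 0.4 N and linear speed of flask below 0.02 m/s); the robot touches nothing.
It fails at once if the flask is tipped over (angle between flask_mid's own z axis and vertical above 0.7 rad).
It fails at once if the flask is slammed onto the step (over 100 N) (contact force between flask and step above 100 N).
It fails at once if the flask is let fall (faster than 0.55 m/s with no finger on it, a drop of about 15 mm) (linear speed of flask above 0.55 m/s and contact force between flask and the fingers below 0.05 N).
It fails at once if the jar, beaker or dish is knocked over (angle between any of jar, beaker, dish's own z axis and vertical above 0.5 rad).
It also fails if it takes over 72 s, if anything falls off the work surface, if the arm or the gripper's body presses on something with over 40 N, if the wrist force passes 120 N, or if a joint passes its speed limit or range.

ROBOT

A 6-joint arm with a two-finger parallel gripper is mounted at the origin on the work surface. World frame = base frame: x ahead of the robot, y to its left, z up, the work surface at z = 0. Lengths are in m, angles in degrees, forces in N, time in s.
With the tool pointing down it reaches from about 0.375 to 0.9 m from the base axis. Payload 3.1 kg.
Tool frame: the origin (TCP) lies between the finger pads; the fingertips stand 22 mm ahead of it and the grasp point (between the pads) lies 3 mm ahead of it (bot.tip_extent is the distance from the TCP to the fingertips, in m); y points along the fingers, z is the direction in which the jaws open and shut, and the axes are right-handed (so a half turn about y gives the same grasp; the last joint's range is limited). The gripper opens to 87 mm and grips with 3 to 60 N. Pads are 19 mm wide; open, the fingers measure 117 mm over their backs; the gripper's body (75 mm by 190 mm) begins 51 mm behind the grasp point.
Start: joints at [-84.425, 30.224, 82.088, -0, 67.689, -10.227], TCP at [0.17, -0.601, 0.245] pointing down, gripper open.
Joint ranges: [-176.69, 176.69], [-43.24, 126.21], [12.49, 139.97], [-82, 262], [0, 151.66], [-163.58, 163.58]. Speed limits (degrees/s): [159.86, 159.86, 180, 180, 180, 180].

INTERFACE

Orientations are given as a 3x3 rotation matrix whose columns are the frame's x, y, z axes.
In Python, from rig import bot, eyes, models gives the robot as it stands. The module is installed in compiled form; this text tells all that it offers.
- The arm moves only by the tool arm_command, never from a script. Its arguments are lists of equal length, an entry for each row: "translation": the shift along the tool's x, y, z each as a share of 0.08 m, from -1 to 1, a list of three; "rotation": the turn, a rotation vector about the tool's x, y, z each as a share of 60 degrees, from -1 to 1, a list of three; "grip": the closure, from -1 (fully open) to 1 (shut), so that 0 is half open. In form: {"translation": [[x, y, z], ...], "rotation": [[rx, ry, rz], ...], "grip": [grip, ...]}. A call has 1 to 5 rows; each row is the pose to reach, as a shift and turn from the pose commanded when the call began, along the tool's axes at that moment; what a row does not reach only later rows make up. A row lasts 1/10 s, in which the tool goes at most 50 mm and 8.59 degrees, less where a joint would pass 70% of its speed; a pose out of reach is approached as far as the arm can. A call with a number of a shift or a turn outside -1 to 1 is refused whole. A call with a gripper value outside its range is refused whole. The fingers move at their own pace and stop on an object; the grip force is fixed at half the most. Time passes only in rows, so rows that repeat a pose let the fingers close. It gives the time, the measured TCP pose, the force and the opening at its end, in the units of the state.
- bot.read_state(): the state, without advancing time (a new reading comes with each control period).
- eyes.capture(name): name is "scene" or "side" or "wrist"; returns a dict with "image" (384x512x3 uint8, blue, green, red), "mtx" (3x3 intrinsics, pixels), "dist_coeffs" ([k1, k2, p1, p2, k3] as OpenCV has them; the pictures are not rectified), "rvec" (rotation vector, rad) and "tvec" (3), from world to camera coordinates, as OpenCV has them; the wrist camera has in their place "hand_eye" (4x4, takes a point from camera to tool coordinates, whose origin is the TCP and whose axes are the tool frame's). Camera axes: x right, y down, z forward; pixel columns grow to the right and rows downward; lengths in m; the calibration is good to about 2 mm. A picture is of the moment at which its call begins: read the wrist's pose just before it. There is no depth.
- bot.hand_in(): hands the job in, once; it reports no verdict.
Trained networks look in the newest picture that a camera, given by its name, has taken for a name from the list of things; names that differ only in an ending like _2 or _b are one class to them, and where a whole thing is asked for, a point or a joint stands for the part that bears it (a point fixed in the world has none). Each returns a list of dicts, best first, with "conf" (0 to 1); they miss things now and then, are a little off and sometimes report something else, mostly with a low value. They report only what shows in the picture. A call takes as long as a camera call. They do not tell look-alikes from the thing itself.
- models.recognise(camera, thing): "extent" ([left, top, right, bottom] as shares, 0 to 1, of the picture: columns of its width, rows of its height, round what is visible of it).
- models.spot_point(camera, thing): "point" ([column, row] as shares, 0 to 1, of the picture: columns of its width, rows of its height: a listed point, or the origin of a listed thing).
The state is a dict: "time_s": time; "joint_positions": joint angles; "qvel": joint speeds; "tau": joint torques, N m; "position": TCP position; "tcp_rot": TCP orientation; "force": force on the tool from outside, world axes, zero at the start; "moment": the same for the moment, N m; "opening": opening from 0.0 (shut) to 1.0 (fully open).
Only numpy, scipy, OpenCV 4.12 (cv2) and the standard library are available. Lean on these libraries where they do the work, as an engineer would, in place of code of your own. Each camera call takes 0.05 s, during which the arm holds its last target. There are 200 camera calls.

## Working session

There is one attempt and no reset: what is moved stays moved. The work goes in short steps, Python scripts to look and compute and a tool call to move; the robot and the scene stay as the last step left them, time stands still between calls to the robot, and variables do not carry over. Pictures are saved under pics/ and viewed, about 8 in all and at most 12, crops included, and the job is handed in when it is done.

Besides the shell and the picture viewer there is one more tool, called after ">>>" as name(argument=value, ...) on one line, values as JSON. arm_command: Moves the arm, as the interface text tells. Shift numbers are shares of 0.08 m and turn numbers shares of 60 degrees, none past 1 either way. Its arguments: {"type":"object","properties":{"translation":{"type":"array"},"rotation":{"type":"array"},"grip":{"type":"array"}},"required":["translation","rotation","grip"]}

```bash
mkdir -p pics
cat > h.py <<'E'
import numpy as np, cv2
from rig import bot, eyes, models
def cam(n):
    s=bot.read_state(); c=eyes.capture(n)
    if n=='wrist':
        T=np.eye(4);T[:3,:3]=np.array(s['tcp_rot']);T[:3,3]=s['position']
        M=T@np.array(c['hand_eye']); R=M[:3,:3].T; c['R']=R; c['t']=-R@M[:3,3]
    else:
        c['R']=cv2.Rodrigues(np.array(c['rvec'],float))[0]; c['t']=np.array(c['tvec'],float).ravel()
    c['K']=np.array(c['mtx'],float); c['d']=np.array(c['dist_coeffs'],float)
    return c
def ray(c,px):
    u=cv2.undistortPoints(np.array([[px]],float),c['K'],c['d']).ravel()
    return -c['R'].T@c['t'], c['R'].T@np.array([u[0],u[1],1.])
def atz(c,px,z):
    o,d=ray(c,px); return o+d*(z-o[2])/d[2]
def proj(c,P):
    return cv2.projectPoints(np.array(P,float).reshape(-1,3),cv2.Rodrigues(c['R'])[0],c['t'],c['K'],c['d'])[0].reshape(-1,2)
def tri(l):
    A=np.zeros((3,3));b=np.zeros(3);Q=[]
    for c,px in l:
        o,d=ray(c,px);d=d/np.linalg.norm(d);P=np.eye(3)-np.outer(d,d);A+=P;b+=P@o;Q.append((P,o))
    x=np.linalg.solve(A,b); return x,[np.linalg.norm(P@(x-o)) for P,o in Q]
E
python3 - <<'E'
from h import *
np.set_printoptions(precision=3,suppress=True)
ims=[]
for n in ['scene','side']:
    c=cam(n); cv2.imwrite(f'pics/{n}0.png',c['image']); print(n,'cam',-c['R'].T@c['t'])
    for t in ['step_edge','step_rest','stand','flask_mid','jar','beaker','dish']:
        print(t,[(round(r['conf'],2),(np.array(r['point'])*[512,384]).round(1)) for r in models.spot_point(n,t)][:4])
    print('flask ext',[(round(r['conf'],2),(np.array(r['extent'])*[512,384,512,384]).round()) for r in models.recognise(n,'flask_mid')])
s=bot.read_state();print(s['position'],np.array(s['tcp_rot']),s['opening'],s['time_s'])
E
```

```text
scene cam [ 1.156 -0.053  1.146]
step_edge [(0.61, array([261.8, 179.4]))]
step_rest []
stand [(0.85, array([262.1, 221.3])), (0.72, array([143.5, 202.5]))]
flask_mid [(0.6, array([330.6, 188.7])), (0.32, array([264.9, 195.9]))]
jar [(0.91, array([145.5, 200.3]))]
beaker [(0.82, array([360. , 249.3]))]
dish [(0.72, array([137.3, 273. ]))]
flask ext [(0.95, array([334., 141., 351., 176.])), (0.58, array([319., 176., 341., 209.]))]
side cam [-0.107  0.682  0.854]
step_edge [(0.95, array([243.1, 184.7]))]
step_rest [(0.66, array([239.7, 206. ]))]
stand [(0.71, array([230.4, 243.3]))]
flask_mid [(0.95, array([200.4, 342.6])), (0.7, array([180.6, 285. ]))]
jar []
beaker [(0.73, array([119.9, 282.2]))]
dish [(0.93, array([295.3, 165.6])), (0.24, array([179.3, 286. ])), (0.23, array([232.4, 243.1]))]
flask ext [(0.74, array([168., 262., 204., 317.])), (0.71, array([187., 314., 222., 373.]))]
[ 0.17  -0.601  0.245] [[-0.962 -0.     0.272]
 [-0.272 -0.    -0.962]
 [ 0.    -1.     0.   ]] 0.9987081568016731 0.9
```

View pics/scene0.png

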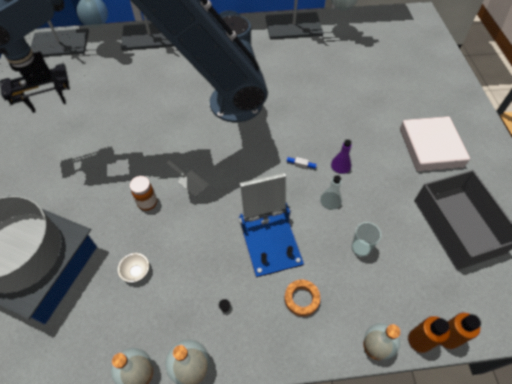

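View pics/side0.png

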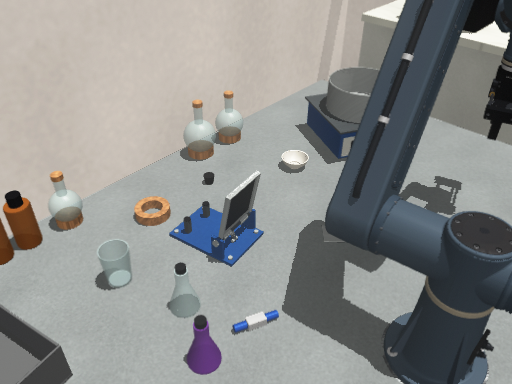

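The clear flask with the dark stopper shows at scene (332,192) and side (184,290). The purple look-alike is at scene (342,158) and side (204,345). The clear glass one fits the description, and I'll confirm it in one enlarged crop.

Run:
```python
from h import *
np.set_printoptions(precision=3,suppress=True)
a=cam('scene');b=cam('side')
cv2.imwrite('pics/crop1.png',cv2.resize(a['image'][135:280,230:380],None,fx=4,fy=4,interpolation=cv2.INTER_CUBIC))
print('flask',tri([(a,(330.6,188.7)),(b,(180.6,285.))]))
print('edge',tri([(a,(261.8,179.4)),(b,(243.1,184.7))]))
print('stand',atz(a,(262.1,221.3),0),atz(b,(230.4,243.3),0))
print('jar',atz(a,(145.5,205),0),'beaker',atz(a,(360,249.3),0),atz(b,(119.9,282.2),0),'dish',atz(a,(137.3,273),0))
print('purple',atz(a,(342,158),.0645),atz(b,(200.4,342.6),.0645))
for n,c in(('a',a),('b',b)):
    h=cv2.cvtColor(c['image'],cv2.COLOR_BGR2HSV); m=cv2.inRange(h,(105,150,60),(125,255,255))
    k,l,s,ce=cv2.connectedComponentsWithStats(m)
    for i in range(1,k):
        if s[i,4]>300:
            r=cv2.approxPolyDP(cv2.convexHull(np.argwhere(l==i)[:,::-1].astype(np.int32)),3,True).reshape(-1,2)
            print(n,s[i],[(p,atz(c,p,.01)[:2]) for p in r.astype(float)] if s[i,4]<8000 else '')
```

```text
flask (array([0.484, 0.268, 0.069]), [np.float64(0.0057813394744092314), np.float64(0.005781339474409144)])
edge (array([0.516, 0.039, 0.207]), [np.float64(0.0006456603798156407), np.float64(0.0006456603798155548)])
stand [0.536 0.04  0.   ] [0.555 0.051 0.   ]
jar [ 0.433 -0.334  0.   ] beaker [0.666 0.327 0.   ] [ 0.654  0.334 -0.   ] dish [ 0.67  -0.351  0.   ]
purple [0.362 0.329 0.065] [0.345 0.343 0.065]
a [102   0  32  23 568] [(array([133.,  19.]), array([-0.578, -0.426])), (array([106.,  22.]), array([-0.571, -0.55 ])), (array([102.,   0.]), array([-0.753, -0.586])), (array([129.,   0.]), array([-0.735, -0.454]))]
a [211   0  83  14 914] [(array([293.,   7.]), array([-0.583,  0.322])), (array([218.,  13.]), array([-0.576, -0.033])), (array([211.,   0.]), array([-0.685, -0.06 ])), (array([293.,   0.]), array([-0.64 ,  0.332]))]
a [ 51   4  28  22 345] [(array([78., 24.]), array([-0.573, -0.678])), (array([54., 25.]), array([-0.581, -0.789])), (array([51., 20.]), array([-0.622, -0.809])), (array([69.,  4.]), array([-0.741, -0.743]))]
a [ 241  213   62   63 2377] [(array([302., 263.]), array([0.695, 0.141])), (array([256., 275.]), array([ 0.718, -0.   ])), (array([241., 215.]), array([ 0.511, -0.025])), (array([284., 213.]), array([0.519, 0.113]))]
b [ 170  207   52   46 1125] [(array([221., 213.]), array([ 0.656, -0.013])), (array([211., 252.]), array([0.561, 0.116])), (array([170., 233.]), array([0.696, 0.141])), (array([201., 207.]), array([0.719, 0.008]))]
b [223 228  40  36 579] [(array([262., 231.]), array([ 0.519, -0.036])), (array([232., 263.]), array([0.493, 0.106])), (array([223., 259.]), array([0.52 , 0.112])), (array([225., 248.]), array([0.545, 0.08 ])), (array([246., 228.]), array([ 0.559, -0.015]))]
```

View pics/crop1.png

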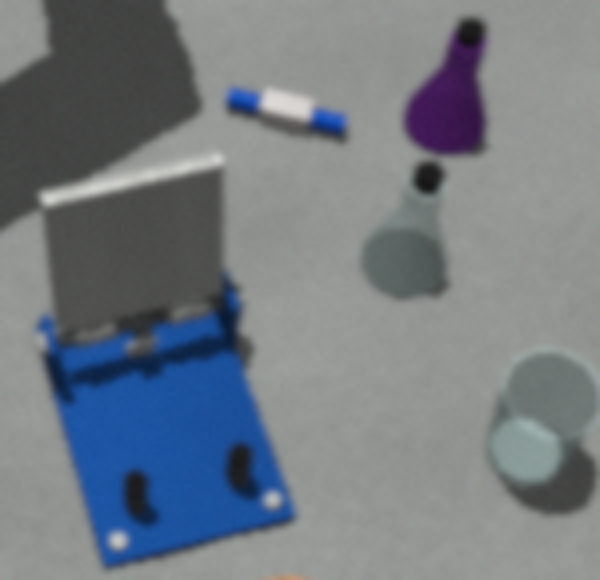

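The crop confirms it: the clear glass flask with the black stopper is at crop (405,240), scene (331,195), and the purple one is separate at crop (450,90). From the plate corners, the stand yaw is about 9.5° and the hinge is at about (0.545,0.045). The edge triangulates to z=0.207, which agrees with the text. I'm moving now.

>>> arm_command(translation=[[-1,0,-1],[-1,0,-1],[-1,0,-1]], rotation=[[0,0.105,0],[0,0.105,0],[0,0.105,0]], grip=[1,1,1])

```text
time_s: 1.3
position: [0.2269, -0.4972, 0.2441]
tcp_rot: [[-0.986, -0.0, 0.168], [-0.168, 0.006, -0.986], [-0.001, -1.0, -0.006]]
force: [0.7, 0.1, -0.6]
opening: 0.811
```

>>> arm_command(translation=[[-1,0,-1],[-1,0,-1],[-1,0,-1]], rotation=[[0,0,0],[0,0,0],[0,0,0]], grip=[1,1,1])

```text
time_s: 1.6
position: [0.2926, -0.4062, 0.2445]
tcp_rot: [[-0.986, -0.0, 0.168], [-0.168, 0.003, -0.986], [-0.0, -1.0, -0.003]]
force: [-0.6, 0.1, -0.0]
opening: 0.536
```

>>> arm_command(translation=[[-1,0,-1],[-1,0,-1],[-1,0,-1]], rotation=[[0,0,0],[0,0,0],[0,0,0]], grip=[1,1,1])

```text
time_s: 1.9
position: [0.3581, -0.3153, 0.2446]
tcp_rot: [[-0.986, -0.0, 0.169], [-0.169, 0.001, -0.986], [-0.0, -1.0, -0.001]]
force: [-0.2, -0.7, -0.3]
opening: 0.264
```

>>> arm_command(translation=[[-1,0,-1],[-1,0,-1],[-1,0,-1]], rotation=[[0,0,0],[0,0,0],[0,0,0]], grip=[1,1,1])

```text
time_s: 2.2
position: [0.4242, -0.2241, 0.2448]
tcp_rot: [[-0.986, 0.001, 0.169], [-0.169, 0.0, -0.986], [-0.001, -1.0, 0.0]]
force: [-0.7, -0.7, -0.1]
opening: 0.028
```

Run:
```python
from h import *
np.set_printoptions(precision=4,suppress=True)
s=bot.read_state();R=np.array(s['tcp_rot']);p=np.array(s['position']);print(s['time_s'],p,R,s['joint_positions'],s['force'],s['opening'])
for P in [(.45,.03,.195)]: print(R.T@(np.array(P)-p)/.08)
```

```text
2.2 [ 0.4242 -0.2241  0.2448] [[-0.9857  0.0009  0.1688]
 [-0.1688  0.0001 -0.9857]
 [-0.0009 -1.      0.0001]] [-41.2443  19.0556 102.4035   0.0451  58.5042  39.0169] [-0.7309 -0.657  -0.1068] 0.028149337422981494
[-0.8528  0.6226 -3.0764]
```

>>> arm_command(translation=[[-0.1,0.2,-1],[-0.1,0.2,-1],[-0.1,0.2,-1]], rotation=[[0,0,0],[0,0,0],[0,0,0]], grip=[1,1,1])

```text
time_s: 2.5
position: [0.4152, -0.1432, 0.2277]
tcp_rot: [[-0.986, -0.004, 0.169], [-0.169, 0.003, -0.986], [0.004, -1.0, -0.003]]
force: [-0.5, -0.2, 0.3]
opening: 0.002
```

>>> arm_command(translation=[[-0.3,0.2,-1],[-0.3,0.2,-1],[-0.3,0.2,-1]], rotation=[[0,0,0],[0,0,0],[0,0,0]], grip=[1,1,1])

```text
time_s: 2.8
position: [0.4273, -0.0617, 0.212]
tcp_rot: [[-0.986, -0.002, 0.168], [-0.168, 0.001, -0.986], [0.001, -1.0, -0.001]]
force: [-0.6, -0.7, 0.2]
opening: 0.0
```

>>> arm_command(translation=[[-0.4,0.2,-1],[-0.4,0.2,-1],[-0.4,0.2,-1],[-0.4,0.2,-1]], rotation=[[0,0,0],[0,0,0],[0,0,0],[0,0,0]], grip=[1,1,1,1])

```text
time_s: 3.2
position: [0.4473, 0.0197, 0.1967]
tcp_rot: [[-0.986, 0.001, 0.166], [-0.166, -0.001, -0.986], [-0.001, -1.0, 0.002]]
force: [-0.4, -1.1, -0.4]
opening: 0.006
```

Run:
```python
from h import *
np.set_printoptions(precision=4,suppress=True)
s=bot.read_state();R=np.array(s['tcp_rot']);p=np.array(s['position']);print(s['time_s'],p,R,s['force'],s['opening'])
for P in [(.45,.03,.195),(.5,.038,.195),(.64,.061,.195)]: print(R.T@(np.array(P)-p)/.08)
c=cam('side');im=c['image']; cv2.imwrite('pics/side1.png',cv2.resize(im[80:310,90:350],None,fx=2.5,fy=2.5))
a=cam('scene'); 
# flask stopper/foot checks
print('stopper',tri([(a,(337,179.)),(c,(181,269))]),'foot',atz(a,(330.5,199.5),.005),atz(c,(184.5,304),.005))
```

```text
3.2 [0.4473 0.0197 0.1967] [[-0.9861  0.0014  0.1663]
 [-0.1663 -0.0014 -0.9861]
 [-0.0012 -1.      0.0016]] [-0.3788 -1.0675 -0.3776] 0.005995477521980775
[-0.0549  0.0215 -0.1212]
[-0.6878  0.0223 -0.1159]
[-2.4612  0.0243 -0.1084]
stopper (array([0.481 , 0.2731, 0.123 ]), [np.float64(0.0017898433593059892), np.float64(0.0017898433593060863)]) foot [0.4824 0.2731 0.005 ] [0.4837 0.2719 0.005 ]
```

View pics/side1.png

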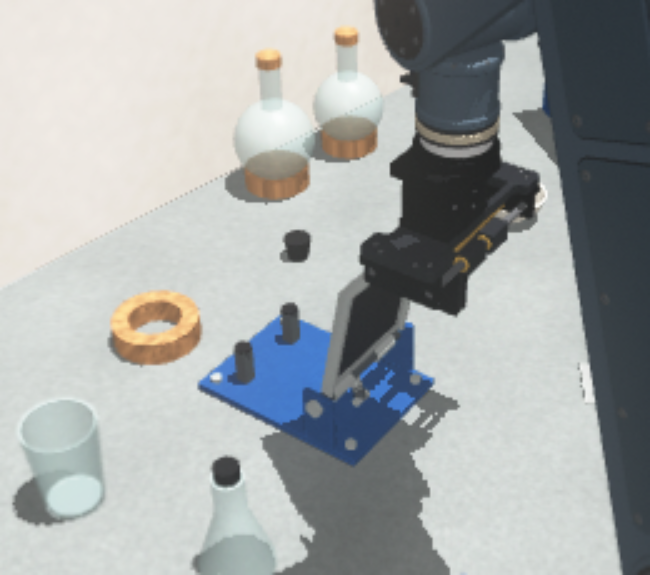

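The fingers are closed behind the parked step, level with its free edge, and nothing is in the way. Now I push along tool −x.

>>> arm_command(translation=[[-0.2,0.03,-0.1],[-0.4,0.03,-0.1],[-0.55,0.03,-0.1],[-0.7,0.03,-0.1],[-0.85,0.03,-0.1]], rotation=[[0,0,0],[0,0,0],[0,0,0],[0,0,0],[0,0,0]], grip=[1,1,1,1,1])

```text
time_s: 3.8
position: [0.5109, 0.0392, 0.1941]
tcp_rot: [[-0.986, -0.004, 0.164], [-0.164, -0.001, -0.986], [0.004, -1.0, -0.0]]
force: [-3.8, -1.1, 3.5]
opening: 0.003
```

>>> arm_command(translation=[[-0.2,0,0],[-0.4,0,0],[-0.6,0,0],[-0.8,0,0],[-1,0,0]], rotation=[[0,0,0],[0,0,0],[0,0,0],[0,0,0],[0,0,0]], grip=[1,1,1,1,1])

```text
time_s: 4.3
position: [0.5908, 0.0533, 0.1935]
tcp_rot: [[-0.986, -0.002, 0.165], [-0.165, 0.0, -0.986], [0.002, -1.0, -0.001]]
force: [-0.4, -0.0, -1.1]
opening: 0.005
```

>>> arm_command(translation=[[-0.2,0,0],[-0.4,0,0],[-0.5,0,0],[-0.5,0,0],[-0.5,0,0]], rotation=[[0,0,0],[0,0,0],[0,0,0],[0,0,0],[0,0,0]], grip=[1,1,1,1,1])

```text
time_s: 4.8
position: [0.6295, 0.0599, 0.1938]
tcp_rot: [[-0.986, -0.001, 0.165], [-0.165, 0.0, -0.986], [0.001, -1.0, -0.0]]
force: [-0.2, -0.0, -0.7]
opening: 0.007
```

Run:
```python
from h import *
np.set_printoptions(precision=4,suppress=True)
s=bot.read_state();R=np.array(s['tcp_rot']);p=np.array(s['position']);print(s['time_s'],p,R,s['force'],s['opening'])
c=cam('side');im=c['image']; cv2.imwrite('pics/side2.png',cv2.resize(im[80:310,90:350],None,fx=2.5,fy=2.5))
print([(round(r['conf'],2),atz(c,np.array(r['point'])*[512,384],.064)) for r in models.spot_point('side','step_rest')])
print([(round(r['conf'],2),atz(c,np.array(r['point'])*[512,384],.06)) for r in models.spot_point('side','step_edge')])
```

```text
4.8 [0.6295 0.0599 0.1938] [[-0.9863 -0.0012  0.165 ]
 [-0.165   0.     -0.9863]
 [ 0.0012 -1.     -0.0002]] [-0.1625 -0.032  -0.7342] 0.0069813340428103495
[(0.89, array([0.6255, 0.0621, 0.064 ]))]
[(0.56, array([0.6929, 0.0628, 0.06  ]))]
```

View pics/side2.png

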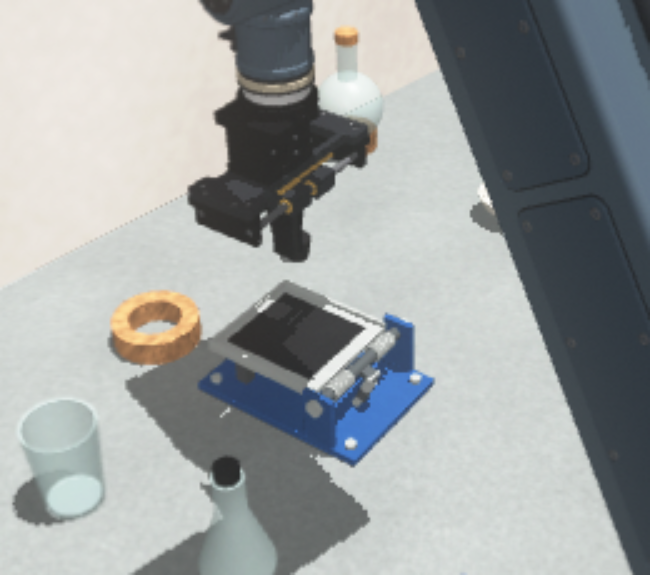

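The step is down level with the mat facing up, and step_rest measures (0.6255,0.062), which agrees with the model. Next I go to above the flask with the gripper opening.

>>> arm_command(translation=[[0.46,0,-0.98],[0.46,0,-0.98],[0.46,0,-0.98]], rotation=[[0,0,0],[0,0,0],[0,0,0]], grip=[-0.5,-0.5,-0.5])

```text
time_s: 5.25
position: [0.5765, 0.1344, 0.194]
tcp_rot: [[-0.986, -0.005, 0.169], [-0.169, 0.001, -0.986], [0.005, -1.0, -0.002]]
force: [-0.6, -0.8, 0.6]
opening: 0.193
```

>>> arm_command(translation=[[0.46,0,-0.98],[0.46,0,-0.98],[0.46,0,-0.98]], rotation=[[0,0,0],[0,0,0],[0,0,0]], grip=[-0.5,-0.5,-0.5])

```text
time_s: 5.55
position: [0.5281, 0.205, 0.1942]
tcp_rot: [[-0.986, -0.003, 0.169], [-0.169, 0.001, -0.986], [0.003, -1.0, -0.001]]
force: [0.2, -0.8, -0.2]
opening: 0.464
```

>>> arm_command(translation=[[0.46,0,-0.98],[0.46,0,-0.98],[0.46,0,-0.98],[0.46,0,-0.98],[0.46,0,-0.98]], rotation=[[0,0,0],[0,0,0],[0,0,0],[0,0,0],[0,0,0]], grip=[-0.5,-0.5,-0.5,-0.5,-0.5])

```text
time_s: 6.05
position: [0.4838, 0.2727, 0.1944]
tcp_rot: [[-0.986, 0.002, 0.164], [-0.164, -0.0, -0.986], [-0.001, -1.0, 0.0]]
force: [-0.0, -0.2, -0.4]
opening: 0.747
```

Run:
```python
from h import *
np.set_printoptions(precision=4,suppress=True)
c=cam('wrist');a=cam('scene');b=cam('side')
s=bot.read_state();R=np.array(s['tcp_rot']);p=np.array(s['position']);print(s['time_s'],p,R,s['force'],s['opening'])
im=c['image'].copy(); pr=proj(c,[(.4825,.273,.129),(.4825,.273,.0)]);print(pr)
cv2.imwrite('pics/w1.png',np.hstack([im,a['image'][100:484,250:450][:284].copy() if 0 else cv2.resize(b['image'][180:372,110:254],(288,384))]))
for n,k in(('wrist',c),('scene',a),('side',b)):
    print(n,[(round(r['conf'],2),np.array(r['point'])*[512,384],atz(k,np.array(r['point'])*[512,384],.0645)) for r in models.spot_point(n,'flask_mid')])
print(R.T@(np.array([.4825,.273,.100])-p)/.08)
```

```text
6.2 [0.4835 0.2726 0.1942] [[-0.9866  0.0005  0.1632]
 [-0.1632 -0.0001 -0.9866]
 [-0.0005 -1.      0.0002]] [-0.1121 -0.0166  0.9528] 0.7506799597150825
[[251.7892 210.195 ]
 [251.9457 170.9281]]
wrist [(0.71, array([251.0848, 186.7008]), array([0.4819, 0.2737, 0.0645])), (0.7, array([174.4896, 292.8   ]), array([0.3414, 0.3401, 0.0645]))]
scene [(0.79, array([331.008 , 190.5024]), array([0.4848, 0.2648, 0.0645])), (0.46, array([345.2928, 152.6016]), array([0.3406, 0.3448, 0.0645]))]
side [(0.81, array([181.6064, 284.3136]), array([0.49  , 0.2684, 0.0645])), (0.68, array([201.6768, 340.8   ]), array([0.3462, 0.3381, 0.0645]))]
[ 0.0119  1.1773 -0.0073]
```

View pics/w1.png

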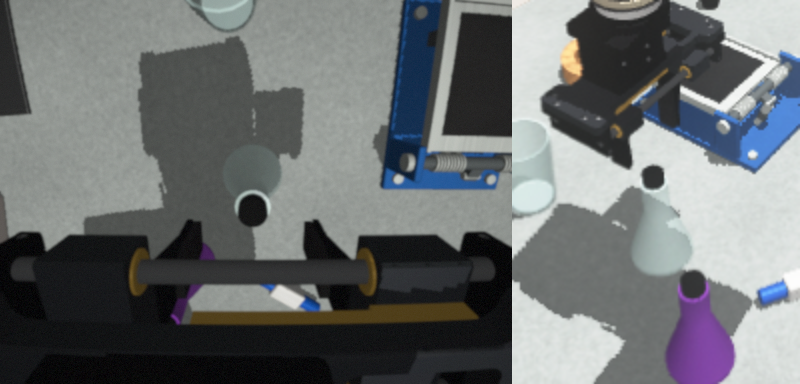

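In the wrist view the stopper is at (253,209), where the predicted axis falls at (252,210), so the gripper is centred. I descend, close on the neck and check.

>>> arm_command(translation=[[0.01,0.3,0],[0.01,0.6,0],[0.01,0.6,0]], rotation=[[0,0,0],[0,0,0],[0,0,0]], grip=[-0.5,-0.5,-0.5])

```text
time_s: 6.65
position: [0.4796, 0.2725, 0.1435]
tcp_rot: [[-0.986, -0.006, 0.165], [-0.165, -0.002, -0.986], [0.007, -1.0, 0.001]]
force: [-0.0, -1.2, -0.8]
opening: 0.75
```

>>> arm_command(translation=[[0,0.2,0],[0,0.4,0],[0,0.57,0],[0,0.57,0],[0,0.57,0]], rotation=[[0,0,0],[0,0,0],[0,0,0],[0,0,0],[0,0,0]], grip=[-0.5,-0.5,-0.5,-0.5,-0.5])

```text
time_s: 7.15
position: [0.4819, 0.2736, 0.1009]
tcp_rot: [[-0.986, 0.0, 0.165], [-0.165, 0.0, -0.986], [-0.0, -1.0, -0.0]]
force: [-0.2, 0.2, 0.3]
opening: 0.747
```

>>> arm_command(translation=[[0,0,0],[0,0,0],[0,0,0],[0,0,0],[0,0,0]], rotation=[[0,0,0],[0,0,0],[0,0,0],[0,0,0],[0,0,0]], grip=[1,1,1,1,1])

```text
time_s: 7.65
position: [0.4817, 0.2736, 0.1008]
tcp_rot: [[-0.986, 0.0, 0.165], [-0.165, 0.0, -0.986], [-0.0, -1.0, -0.0]]
force: [-0.3, -0.1, -0.3]
opening: 0.378
```

>>> arm_command(translation=[[0,0,0],[0,0,0],[0,0,0],[0,0,0],[0,0,0]], rotation=[[0,0,0],[0,0,0],[0,0,0],[0,0,0],[0,0,0]], grip=[1,1,1,1,1])

```text
time_s: 8.15
position: [0.4817, 0.2735, 0.1006]
tcp_rot: [[-0.986, 0.0, 0.165], [-0.165, -0.0, -0.986], [-0.0, -1.0, 0.0]]
force: [-0.4, -0.8, 1.8]
opening: 0.338
```

The opening of 0.338 is about 29 mm, which is the neck. I lift and carry it.

>>> arm_command(translation=[[0,-0.15,0],[0,-0.35,0],[0,-0.55,0],[0,-0.7,0],[0,-0.7,0]], rotation=[[0,0,0],[0,0,0],[0,0,0],[0,0,0],[0,0,0]], grip=[1,1,1,1,1])

```text
time_s: 8.65
position: [0.4827, 0.2741, 0.1586]
tcp_rot: [[-0.986, 0.004, 0.165], [-0.165, 0.001, -0.986], [-0.004, -1.0, -0.001]]
force: [-0.1, 0.6, -2.0]
opening: 0.338
```

>>> arm_command(translation=[[0,-0.15,0],[0,-0.35,0],[0,-0.55,0],[0,-0.7,0],[0,-0.7,0]], rotation=[[0,0,0],[0,0,0],[0,0,0],[0,0,0],[0,0,0]], grip=[1,1,1,1,1])

```text
time_s: 9.15
position: [0.4825, 0.2739, 0.2142]
tcp_rot: [[-0.986, 0.003, 0.165], [-0.165, 0.001, -0.986], [-0.003, -1.0, -0.001]]
force: [0.1, 0.4, -1.7]
opening: 0.338
```

>>> arm_command(translation=[[-0.04,0,0.1],[-0.12,0,0.28],[-0.22,0,0.5],[-0.33,0,0.75],[-0.43,0,0.98]], rotation=[[0,0,0],[0,0,0],[0,0,0],[0,0,0],[0,0,0]], grip=[1,1,1,1,1])

```text
time_s: 9.65
position: [0.5291, 0.1998, 0.2115]
tcp_rot: [[-0.986, -0.002, 0.164], [-0.164, -0.001, -0.986], [0.002, -1.0, 0.001]]
force: [0.1, 0.4, -1.9]
opening: 0.339
```

>>> arm_command(translation=[[-0.09,0,0.2],[-0.18,0,0.4],[-0.27,0,0.6],[-0.36,0,0.8],[-0.43,0,0.98]], rotation=[[0,0,0],[0,0,0],[0,0,0],[0,0,0],[0,0,0]], grip=[1,1,1,1,1])

```text
time_s: 10.15
position: [0.5763, 0.129, 0.2125]
tcp_rot: [[-0.986, 0.0, 0.165], [-0.165, -0.0, -0.986], [-0.0, -1.0, 0.0]]
force: [1.4, 0.9, -2.5]
opening: 0.339
```

>>> arm_command(translation=[[-0.1,0,0.25],[-0.22,0,0.5],[-0.32,0,0.75],[-0.4,0,0.9],[-0.43,0,0.98]], rotation=[[0,0,0],[0,0,0],[0,0,0],[0,0,0],[0,0,0]], grip=[1,1,1,1,1])

```text
time_s: 10.65
position: [0.6232, 0.0572, 0.2125]
tcp_rot: [[-0.986, 0.001, 0.164], [-0.164, 0.0, -0.986], [-0.001, -1.0, 0.0]]
force: [0.1, 0.7, -0.9]
opening: 0.335
```

Run:
```python
from h import *
np.set_printoptions(precision=4,suppress=True)
a=cam('scene');b=cam('side')
s=bot.read_state();R=np.array(s['tcp_rot']);p=np.array(s['position']);print(s['time_s'],p,R,s['force'],s['opening'])
im=b['image'][100:292,120:330]
H=[ (p[0],p[1],p[2]-.1006+z) for z in (0,.0645)];print(proj(b,H))
cv2.imwrite('pics/s3.png',cv2.resize(im,None,fx=3,fy=3,interpolation=cv2.INTER_CUBIC))
for n,k in(('scene',a),('side',b)):
  print(n,[(round(r['conf'],2),atz(k,np.array(r['point'])*[512,384],.064)) for r in models.spot_point(n,'step_rest')],[(round(r['conf'],2),np.array(r['point'])*[512,384]) for r in models.spot_point(n,'flask_mid')])
```

```text
10.75 [0.6225 0.0579 0.2124] [[-0.9865 -0.0002  0.164 ]
 [-0.164   0.0002 -0.9865]
 [ 0.0001 -1.     -0.0002]] [-0.1237  0.4212 -1.3443] 0.3366264177972451
[[208.9524 200.9678]
 [207.5962 180.7365]]
scene [(0.58, array([0.6268, 0.0678, 0.064 ]))] [(0.95, array([271.8208, 216.384 ])), (0.73, array([344.32  , 156.7104]))]
side [(0.73, array([0.6242, 0.0643, 0.064 ])), (0.64, array([0.6051, 0.3599, 0.064 ]))] [(0.97, array([199.9872, 341.1072])), (0.91, array([205.9776, 179.7888]))]
```

View pics/s3.png

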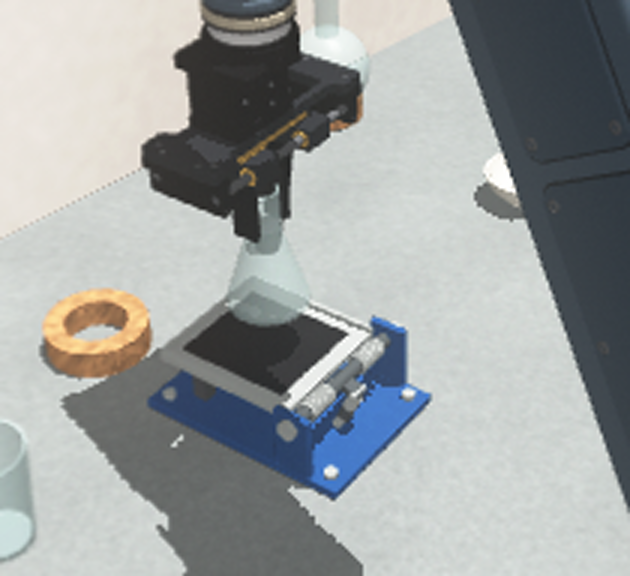

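The flask hangs upright over the mat, with its foot at crop (268,300). Lowering it: first 40 mm, then slow small steps while watching the force.

>>> arm_command(translation=[[0,0.15,-0.04],[0,0.3,-0.04],[0,0.42,-0.04],[0,0.5,-0.04],[0,0.5,-0.04]], rotation=[[0,0,0],[0,0,0],[0,0,0],[0,0,0],[0,0,0]], grip=[1,1,1,1,1])

```text
time_s: 11.45
position: [0.6207, 0.0618, 0.1707]
tcp_rot: [[-0.986, -0.003, 0.165], [-0.165, 0.0, -0.986], [0.003, -1.0, -0.001]]
force: [-0.3, 0.0, -1.2]
opening: 0.335
```

>>> arm_command(translation=[[0,0.015,0],[0,0.03,0],[0,0.045,0],[0,0.06,0],[0,0.06,0]], rotation=[[0,0,0],[0,0,0],[0,0,0],[0,0,0],[0,0,0]], grip=[1,1,1,1,1])

```text
time_s: 11.95
position: [0.6217, 0.0618, 0.1678]
tcp_rot: [[-0.986, 0.0, 0.165], [-0.165, -0.0, -0.986], [-0.0, -1.0, 0.0]]
force: [0.1, 0.1, -1.4]
opening: 0.342
```

>>> arm_command(translation=[[0,0.01,0],[0,0.02,0],[0,0.02,0],[0,0.02,0]], rotation=[[0,0,0],[0,0,0],[0,0,0],[0,0,0]], grip=[1,1,1,1])

```text
time_s: 12.35
position: [0.6217, 0.0618, 0.1662]
tcp_rot: [[-0.986, -0.0, 0.165], [-0.165, 0.0, -0.986], [0.0, -1.0, -0.0]]
force: [-0.4, 0.0, -1.0]
opening: 0.338
```

>>> arm_command(translation=[[0,0.01,0],[0,0.015,0],[0,0.015,0]], rotation=[[0,0,0],[0,0,0],[0,0,0]], grip=[1,1,1])

```text
time_s: 12.65
position: [0.6216, 0.0618, 0.1648]
tcp_rot: [[-0.986, -0.0, 0.165], [-0.165, 0.0, -0.986], [0.0, -1.0, -0.0]]
force: [0.2, -0.5, -2.0]
opening: 0.336
```

>>> arm_command(translation=[[0,0.01,0],[0,0.01,0],[0,0.01,0]], rotation=[[0,0,0],[0,0,0],[0,0,0]], grip=[1,1,1])

```text
time_s: 12.95
position: [0.6219, 0.0617, 0.1646]
tcp_rot: [[-0.986, 0.001, 0.165], [-0.165, -0.0, -0.986], [-0.001, -1.0, 0.0]]
force: [-0.4, -0.2, 2.2]
opening: 0.336
```

Contact: the force changed to +2.2 N at z=0.1646, the predicted height. I seat it another 0.4 mm and release.

>>> arm_command(translation=[[0,0.005,0],[0,0.005,0]], rotation=[[0,0,0],[0,0,0]], grip=[1,1])

```text
time_s: 13.15
position: [0.622, 0.0616, 0.1645]
tcp_rot: [[-0.986, 0.001, 0.165], [-0.165, -0.0, -0.986], [-0.001, -1.0, 0.0]]
force: [-1.1, -0.3, 5.2]
opening: 0.338
```

>>> arm_command(translation=[[0,0,0],[0,0,0],[0,0,0],[0,0,0],[0,0,0]], rotation=[[0,0,0],[0,0,0],[0,0,0],[0,0,0],[0,0,0]], grip=[-0.5,-0.5,-0.5,-0.5,-0.5])

```text
time_s: 13.65
position: [0.6216, 0.0618, 0.1635]
tcp_rot: [[-0.986, -0.0, 0.165], [-0.165, 0.0, -0.986], [0.0, -1.0, -0.0]]
force: [-0.7, 0.4, 0.0]
opening: 0.698
```

Run:
```python
from h import *
np.set_printoptions(precision=4,suppress=True)
a=cam('scene');b=cam('side')
s=bot.read_state();p=s['position'];print(s['time_s'],p,s['force'],s['opening'])
l=cv2.resize(b['image'][120:280,140:270],None,fx=3,fy=3);r=cv2.resize(a['image'][150:310,200:330],None,fx=3,fy=3)
cv2.imwrite('pics/s4.png',np.hstack([l,r]))
```

```text
13.75 [0.6217 0.0618 0.1636] [ 0.3884 -0.0718 -0.0912] 0.731699672325856
```

View pics/s4.png

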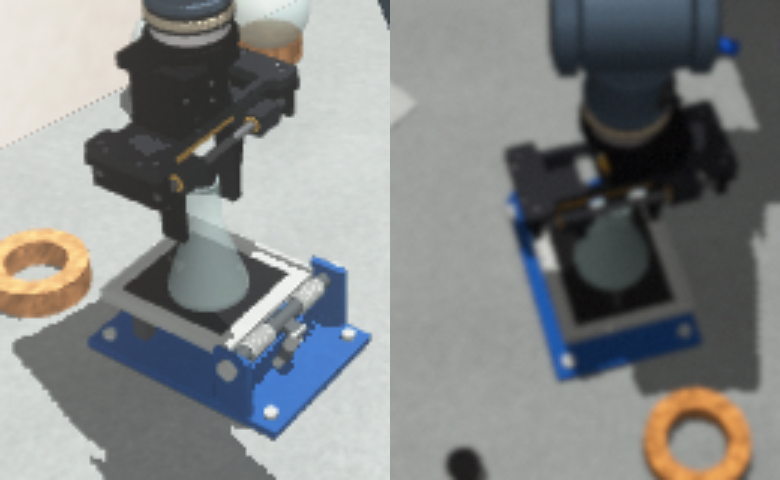

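The flask stands inside the rim on the mat and the fingers are clear. I retreat straight up, then back, and do a last check.

>>> arm_command(translation=[[0,-0.2,0],[0,-0.5,0],[0,-0.8,0],[0,-1,0],[0,-1,0]], rotation=[[0,0,0],[0,0,0],[0,0,0],[0,0,0],[0,0,0]], grip=[-0.5,-0.5,-0.5,-0.5,-0.5])

```text
time_s: 14.25
position: [0.6234, 0.0617, 0.2465]
tcp_rot: [[-0.986, 0.006, 0.165], [-0.165, -0.0, -0.986], [-0.006, -1.0, 0.001]]
force: [0.6, -0.3, -0.1]
opening: 0.752
```

>>> arm_command(translation=[[0.5,-0.5,0],[1,-0.5,0],[1,-0.5,0],[1,-0.5,0],[1,-0.5,0]], rotation=[[0,0,0],[0,0,0],[0,0,0],[0,0,0],[0,0,0]], grip=[-0.5,-0.5,-0.5,-0.5,-0.5])

```text
time_s: 14.75
position: [0.5437, 0.0485, 0.2834]
tcp_rot: [[-0.986, 0.001, 0.165], [-0.165, -0.0, -0.986], [-0.001, -1.0, 0.0]]
force: [0.5, -0.3, -0.2]
opening: 0.748
```

Run:
```python
from h import *
np.set_printoptions(precision=4,suppress=True)
a=cam('scene');b=cam('side')
s=bot.read_state();print(s['time_s'],s['position'],s['force'])
G=(.6217,.0618)
print('pred',[proj(k,[(*G,.064),(*G,.193)]) for k in(a,b)])
for n,k in(('scene',a),('side',b)):
  for t,z in(('step_rest',.064),('step_edge',.06),('flask_mid',.1285)):
    print(n,t,[(round(r['conf'],2),atz(k,np.array(r['point'])*[512,384],z)) for r in models.spot_point(n,t)])
l=cv2.resize(b['image'][120:310,90:320],None,fx=3,fy=3)
cv2.imwrite('pics/s5.png',l)
```

```text
14.85 [0.5439 0.0485 0.2833] [ 0.9495  0.0142 -0.3293]
pred [array([[273.2685, 235.5346],
       [275.125 , 213.9043]]), array([[209.0447, 215.9621],
       [206.3055, 176.062 ]])]
scene step_rest [(0.81, array([0.6278, 0.0614, 0.064 ]))]
scene step_edge [(0.7, array([0.6854, 0.0723, 0.06  ]))]
scene flask_mid [(0.96, array([0.3897, 0.3223, 0.1285])), (0.55, array([0.6201, 0.0548, 0.1285]))]
side step_rest [(0.82, array([0.6215, 0.0629, 0.064 ])), (0.18, array([0.5037, 0.0978, 0.064 ]))]
side step_edge [(0.84, array([0.6825, 0.0735, 0.06  ]))]
side flask_mid [(0.9, array([0.622 , 0.0651, 0.1285])), (0.82, array([0.3082, 0.3693, 0.1285]))]
```

View pics/s5.png

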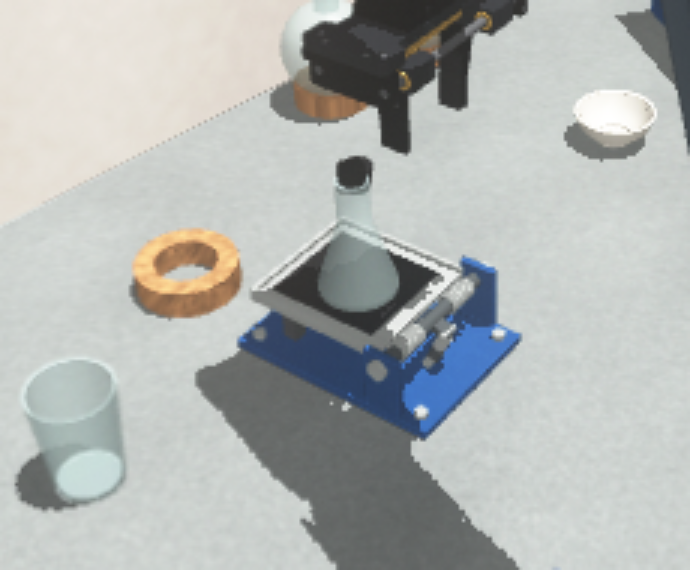

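```bash
python3 -c "
from rig import bot
print(bot.hand_in())"
```

```text
the job is handed in; nothing more can be done
None
```

I pushed the step over with the closed fingers and it snapped down level. I then lifted the clear flask by its neck, set it on the mat and let go, and handed the job in at about 15 s. No verdict is reported.

**Placement:** the last side and scene pictures put the step centre near (0.622–0.628, 0.062) and the flask axis near (0.621, 0.055–0.065). That is within about 8 mm of centre. The two cameras disagree on the flask's sideways position by about 10 mm, which is still well inside the limits.

**Contact and release:** the flask touched down at the predicted height with about 5 N at most at the checks. The gripper finished clear above and behind it.

**Upright:** the flask looks upright. The stopper sat about 1–2 pixels from where I predicted it, roughly 0.02 rad, which is within measuring error and under the 0.055 rad limit.

**Bystanders:** the beaker and dish are standing in the last picture. The jar was not in that view; the fingertips crossed near it about 11 cm above its cap, with no contact force seen. The purple look-alike was not touched.

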